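# Draw out the drying tray with the tray hook

## Robot

A 6-joint arm with a two-finger parallel gripper is mounted at the origin on the work surface. World frame = base frame: x ahead of the robot, y to its left, z up, the work surface at z = 0. Lengths are in mm, angles in rad, forces in N, time in s.
With the tool pointing down it reaches from about 250 to 800 mm from the base axis. Payload 8.5 kg.
Tool frame: the origin (TCP) lies between the finger pads; the fingertips stand 22 mm ahead of it and the grasp point (between the pads) lies 3 mm ahead of it; z points along the fingers, y is the line along which they close (so a half turn about z gives the same grasp; the last joint's range is limited). The gripper opens to 85 mm and grips with 20 to 120 N. Pads are 22 mm wide; open, the fingers measure 114 mm over their backs; the gripper's body (76 mm by 85 mm) begins 54 mm behind the grasp point. The pads swing forward as they close: fully open they stand 13 mm farther back than shut.
Start: joints at [-1.115, 0.238, -0.013, 1.319, 0, 1.571], TCP at [231.075, -471.366, 253.276] pointing down, gripper open.
Joint ranges: [-2.66, 2.66], [-1.03, 1.9], [-1.14, 1.46], [-1.82, 2.27], [-1.45, 1.34], [-3.14, 3.14]. Speed limits (rad/s): [2.22, 2.22, 2.79, 3.14, 3.14, 3.14].

## Interface

Orientations are given as [roll, pitch, yaw] about the fixed x, y, z axes, in that order (R = Rz(yaw) Ry(pitch) Rx(roll)).
In Python, from workcell import ctrl, eyes gives the robot as it stands. The module is installed in compiled form; this text tells all that it offers.
- The arm moves only by the tool jog_arm, never from a script. Its arguments are lists of equal length, an entry for each row: "offset": the shift along the tool's x, y, z in units of 0.025 m (1.0 is 0.025 m), a list of three; "delta_rot": the turn, a rotation vector about the tool's x, y, z in units of 0.15 rad (1.0 is 0.15 rad), a list of three; "hand": the opening, from 0 (shut) to 1 (fully open). In form: {"offset": [[dx, dy, dz], ...], "delta_rot": [[rx, ry, rz], ...], "hand": [hand, ...]}. A call has 1 to 8 rows; each row shifts and turns the commanded pose from where the row before left it, along the tool's axes as they then stand; what a row does not reach is not made up. A row lasts 1/10 s, in which the tool goes at most 50 mm and 8.59 degrees, less where a joint would pass 70% of its speed; a pose out of reach is approached as far as the arm can. A call with a number of a shift or a turn outside -1 to 1 is refused whole. A call with a gripper value outside its range is refused whole. The fingers move at their own pace and stop on an object; "grip_force" is the grip in N (left out, the last holds). Time passes only in rows, so rows that do not move let the fingers close. It gives the time, the measured TCP pose, the force, the opening and the grip force at its end, in the units of the state.
- ctrl.sense(): the state, without advancing time (a new reading comes with each control period).
- eyes.snapshot(name): name is "side" or "top"; returns (picture, depth): 400x640x3 uint8, red, green, blue; 400x640 float32, mm along the optical axis (not along the pixel's ray), 0 where there is no reading.
- eyes.get_calibration(name): a dict with "fov_y" (degrees; the focal length in pixels is half the picture's height over the tangent of half this angle, whatever the lens; pixels are square), "cx", "cy" (the principal point, pixels), "extrinsics" (4x4, takes a point from camera to world coordinates). Camera axes: x right, y down, z forward; pixel columns grow to the right and rows downward; lengths in mm; the calibration is good to about 2 mm. A picture is of the moment at which its call begins. get_calibration takes no time and is no camera call.
- ctrl.hand_in(): hands the job in; it is judged then, once.
The state is a dict: "time": time; "joint_positions": joint angles; "joint_vel": joint speeds; "effort": joint torques, N m; "eef_pos": TCP position; "tool_rot": TCP orientation; "force": force on the tool from outside, world axes, zero at the start; "moment": the same for the moment, N m; "opening": finger opening in mm; "grip_force": force on a finger pad.
Only numpy, scipy, OpenCV 4.12 (cv2) and the standard library are available. Lean on these libraries where they do the work, as an engineer would, in place of code of your own. Each camera call takes 0.05 s, during which the arm holds its last target. There are 200 camera calls.

## Task

The lacquered parts in the drying cabinet are ready and their tray is warm: take the tray hook by its wooden handle, drop its prong into the finger hole of the upper tray and gently draw that tray out to its stop, touching the tray only with the hook, with the parts still lying in it. Then unhook and, still holding it, set the hook down on the bench; leave the lower tray shut and the other things on the bench where they are.

Things in the scene. Friction and masses are not known exactly. Their poses are not given: they have to be found in the camera images.
- cabinet: Fixed open-fronted bench drying cabinet, grey metal, 280 deep (x) x 300 wide (y) x 215 mm high, black fan housing 50 mm deep behind. Origin: centre of its underside on the bench. Its own -x axis is the way its open front faces and both trays slide out (roughly world -y, the robot's right); z up. Front plane at x = -140 mm.
- upper_tray (a joint): Travel of the upper tray in m: 0 fully in, 0.14 at its stop fully out; it slides along the cabinet's -x. It starts nearly in (up to 0.012). It takes about 2 to 3 N to move, and stays where it is left.
- lower_tray (a joint): Travel of the lower tray in m, same make, 65 mm below the upper one: 0 fully in. It starts shut.
- upper_tray_hole (a point): Centre of the upper tray's finger hole at the top face of its pull tab, 142 mm above the bench; axes as the cabinet's. The tab: level aluminium tongue 4 mm thick, 60 wide, standing 50 mm out from the tray's front rim, always in front of the cabinet. Round vertical through hole, 27 mm wide; centre 27 mm from the rim, 23 mm from the tab's outer edge. Below it: open air for 61 mm (lower tray's tab).
- upper_tray_floor (a point): Centre of the upper tray's floor (upper face), 123 mm above the bench, axes parallel to the cabinet's. The aluminium tray is 240 (x) x 256 (y) mm outside with 3 mm walls that rise 19 mm above the floor.
- propeller: Loose wooden propeller, 160 mm long, 14 mm high, lying in the upper tray. Origin: centre of its underside.
- wing: Loose lacquered wing, red with a yellow middle, 170 x 44 x 8 mm, lying in the upper tray. Origin: centre of its underside.
- hook: Loose tray hook, 120 g, standing on its handle's flat underside, prong down. Handle: pale wood bar 120 long (x) x 24 wide (y) x 34 mm high. Origin: centre of the handle's underside; x points from handle to prong, z up. A 6 mm steel rod, axis 25.5 mm above the underside, runs from x = 60 to 165 mm, then turns down: prong end 1.5 mm above the underside plane, 21 mm below the rod's underside.
- hook_grip (a point): Place to grip the hook, near its balance point: on the handle's centre line, x = 30 mm, 17 mm above its underside. Grip across the 24 mm width.
- hook_tip (a point): Lower end of the hook's prong (x = 165 mm, 1.5 mm above the underside plane).
- jar: Bystander: amber jar with a blue lid, 66 mm in diameter, 72 mm high, origin at the centre of its underside.
- glue: Bystander: white glue bottle with a green cap, 42 mm in diameter, 125 mm high, origin at the centre of its underside.
- biplane: Bystander: pale wooden model biplane, 170 mm long (x), 190 mm span (y), 63 mm high, origin at the middle of its underside.
- screwdriver: Bystander: screwdriver lying on the bench.
Things that resemble listed ones, but are neither listed nor needed, are in the scene too. Of the things shaped like the hook, the wood one is meant.

How it is judged (in metres and radians):
On the way, in this order (a step that is already met when the one before it is completed fails the run):
1. the hook's prong is down in the upper tray's finger hole while the tray is still in (horizontal distance between hook_tip and upper_tray_hole below 0.018 m and z of hook_tip in the frame of upper_tray_hole between -0.03 and -0.005 m and angle between hook's own z axis and vertical below 0.5 rad and value of joint upper_tray below 0.05 m), for 0.1 s.
2. the upper tray is drawn out to within 15 mm of its stop with the prong still in the hole (horizontal distance between hook_tip and upper_tray_hole below 0.018 m and z of hook_tip in the frame of upper_tray_hole between -0.03 and -0.004 m and value of joint upper_tray above 0.125 m), for 0.1 s.
3. the hook is brought down to the bench while still held (height (world z) of hook below 0.03 m and contact force between the fingers and hook above 0.5 N), for 0.1 s.
At the end, for the whole second after the job is handed in: The upper tray stands out by more than 120 mm of its 140 mm, the lower tray is in (less than 10 mm out), propeller and wing lie on the upper tray's floor, and the hook lies at rest on the bench (its origin lower than 30 mm), not touching cabinet or trays (value of joint upper_tray above 0.12 m and value of joint lower_tray below 0.01 m and height (world z) of hook below 0.03 m and linear speed of hook below 0.02 m/s and contact force between hook and cabinet below 0.1 N and z of propeller in the frame of upper_tray_floor between -0.005 and 0.015 m and z of wing in the frame of upper_tray_floor between -0.005 and 0.015 m and horizontal distance between each of propeller, wing and upper_tray_floor below 0.12 m).
It fails at once if the robot itself touches the upper tray (over 1 N) (contact force between any of the fingers, the arm and upper_tray above 1 N).
It fails at once if the upper tray is yanked: faster than 0.4 m/s (velocity of joint upper_tray above 0.4 m/s).
It fails at once if the lower tray is pulled out by more than 20 mm (value of joint lower_tray above 0.02 m).
It fails at once if a bystander is moved by more than 30 mm (distance of any of jar, glue, biplane, screwdriver from where it was at the start of the episode above 0.03 m).
It also fails if it takes over 59 s, if anything falls off the work surface, if the arm or the gripper's body presses on something with over 40 N, if the wrist force passes 120 N, or if a joint passes its speed limit or range.

## Working session

There is one attempt and no reset: what is moved stays moved. The work goes in short steps, Python scripts to look and compute and a tool call to move; the robot and the scene stay as the last step left them, time stands still between calls to the robot, and variables do not carry over. Pictures are saved under pics/ and viewed, at most 10 in all, crops included, and the job is handed in when it is done.

Besides the shell and the picture viewer there is one more tool, called after ">>>" as name(argument=value, ...), one argument or row to a line, values as JSON. jog_arm: Moves the arm, as the interface text tells. Shifts and turns lie within -1 to 1; 1 stands for 0.025 m of shift or 0.15 rad of turn. Its arguments: {"type":"object","properties":{"offset":{"type":"array","items":{"type":"array","items":{"type":"number","minimum":-1,"maximum":1}}},"delta_rot":{"type":"array","items":{"type":"array","items":{"type":"number","minimum":-1,"maximum":1}}},"hand":{"type":"array","items":{"type":"number"}},"grip_force":{"type":"number"}},"required":["offset","delta_rot","hand"]}

```bash
mkdir -p pics
cat > h.py <<'E'
import numpy as np, cv2
from workcell import ctrl, eyes
def snap(n):
    p,d=eyes.snapshot(n); np.savez(f'pics/{n}.npz',p=p,d=d); return p,d
def cloud(n,d):
    c=eyes.get_calibration(n); f=200/np.tan(np.radians(c['fov_y'])/2)
    v,u=np.mgrid[0:400,0:640]
    P=np.stack([(u-c['cx'])/f*d,(v-c['cy'])/f*d,d],-1)
    E=np.array(c['extrinsics']); return P@E[:3,:3].T+E[:3,3]
E
python3 - <<'E'
from h import *
print(ctrl.sense())
for n in('top','side'):
    p,d=snap(n); print(eyes.get_calibration(n)); cv2.imwrite(f'pics/{n}0.png',cv2.resize(p[:,:,::-1],(800,500),interpolation=cv2.INTER_CUBIC))
E
```

```text
{'time': 0.0, 'joint_positions': array([-1.11498879e+00,  2.38776947e-01, -1.42464526e-02,  1.31918711e+00,
       -1.05648858e-05,  1.57083571e+00]), 'joint_vel': array([-0.00095948, -0.00074874, -0.0009698 ,  0.00244202, -0.00183522,
        0.00061929]), 'effort': array([-2.47380020e-03, -5.38778472e+01,  3.46440661e+01,  1.82661874e-02,
       -5.73319107e-05, -2.77617528e-05]), 'eef_pos': array([ 230.93061786, -471.06503462,  252.68264353]), 'tool_rot': array([-3.14017847e+00,  1.06205640e-05,  4.55768172e-01]), 'force': array([ 0.91325469, -1.22941829, -0.2831522 ]), 'moment': array([ 0.02289601, -0.007514  ,  0.03490242]), 'grip_force': 0.0, 'opening': 85.6685966650042}
{'fov_y': 42.446064530352935, 'cx': 319.6580404968438, 'cy': 195.69789029948484, 'extrinsics': array([[ 9.95336400e-03, -9.85683110e-01,  1.68314399e-01,
         2.83240287e+02],
       [-9.99865460e-01, -1.20052406e-02, -1.11775227e-02,
        -1.28906423e+00],
       [ 1.30381502e-02, -1.68180500e-01, -9.85669988e-01,
         1.40084486e+03],
       [ 0.00000000e+00,  0.00000000e+00,  0.00000000e+00,
         1.00000000e+00]])}
{'fov_y': 45.25821015587872, 'cx': 316.02840989635416, 'cy': 189.6030272217572, 'extrinsics': array([[ 9.60780016e-01, -1.71425567e-01,  2.17979439e-01,
         1.99803274e+02],
       [-2.77294128e-01, -5.85046604e-01,  7.62121013e-01,
        -1.00282266e+03],
       [-3.11889670e-03, -7.92675057e-01, -6.09636388e-01,
         9.02146859e+02],
       [ 0.00000000e+00,  0.00000000e+00,  0.00000000e+00,
         1.00000000e+00]])}
```

View pics/top0.png

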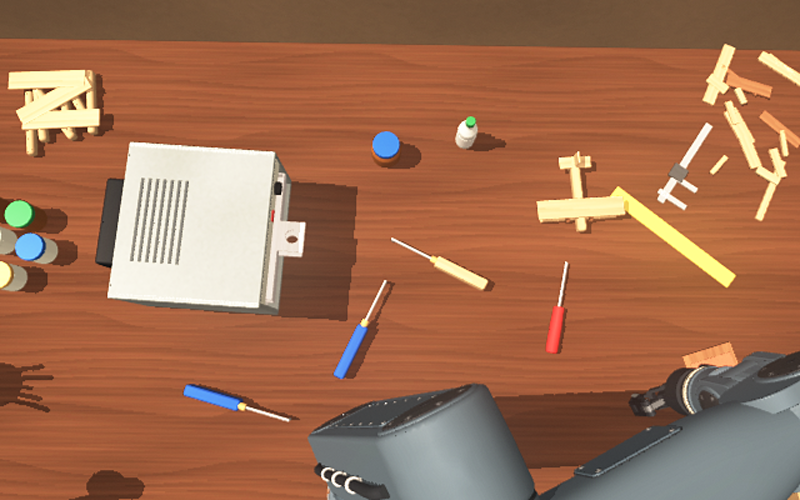

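View pics/side0.png

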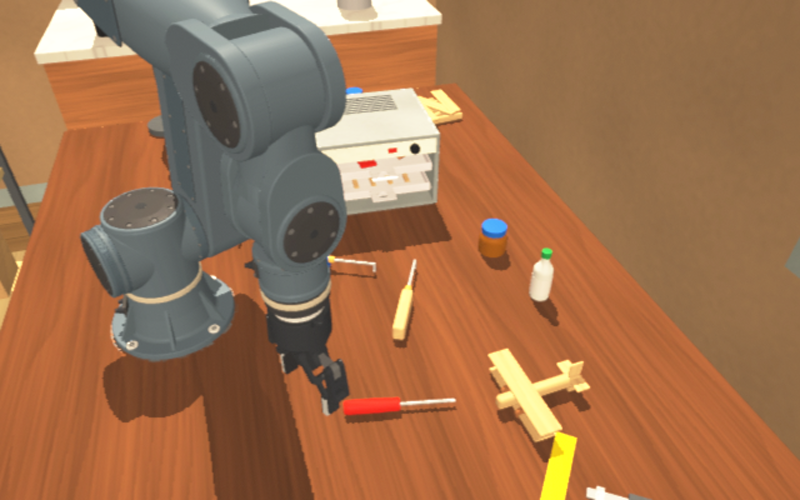

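The top view shows the cabinet at left with its tab and hole at (291,239). A pale-handled item lies from (488,285) to (392,239), blue ones at (360,330) and (235,403), and a red one at (560,310). I'll enlarge these to tell hooks from screwdrivers.

Run:
```python
from h import *
z=np.load('pics/top.npz');p=z['p'];d=z['d']; s=np.load('pics/side.npz')
a=cv2.resize(p[160:310,210:410,::-1],(800,600),interpolation=cv2.INTER_CUBIC)
b=cv2.resize(s['p'][60:285,255:415,::-1],(427,600),interpolation=cv2.INTER_CUBIC)
cv2.imwrite('pics/c1.png',a);cv2.imwrite('pics/c2.png',b)
for n,D in(('top',d),('side',s['d'])):
    P=cloud(n,D)
    if n=='top': L=[(368,218),(384,228),(350,208),(340,204),(325,196),(314,191),(222,121),(220,244),(105,114),(88,238),(232,184),(241,191),(310,118),(372,105),(160,180)]
    else: L=[(323,250),(330,215),(300,213),(298,215),(308,143)]
    for u,v in L: print(n,u,v,P[v,u].round(1))
```

```text
top 368 218 [ 457.6 -146.7   34.6]
top 384 228 [ 431.7 -189.8   30.7]
top 350 208 [483.7 -98.3  36.9]
top 340 204 [494.6 -71.7  34.2]
top 325 196 [517.3 -31.3  26.4]
top 314 191 [530.1  -1.4  29.7]
top 222 121 [733.4 260.8  -1.3]
top 220 244 [384.2 246.1  29.8]
top 105 114 [678.  500.5 213.2]
top 88 238 [381.5 517.6 208.8]
top 232 184 [537.6 213.   76.7]
top 241 191 [507.6 179.5 142. ]
top 310 118 [722.4  11.7  69.6]
top 372 105 [ 754.4 -153.4   89.1]
top 160 180 [518.3 358.9 215.5]
side 323 250 [ 457.7 -163.8   32.5]
side 330 215 [517.8 -32.1  27.2]
side 300 213 [441.8   9.8  18.6]
side 298 215 [ 4.391e+02  2.420e+01 -1.000e-01]
side 308 143 [512.9 177.2 139.1]
```

View pics/c1.png

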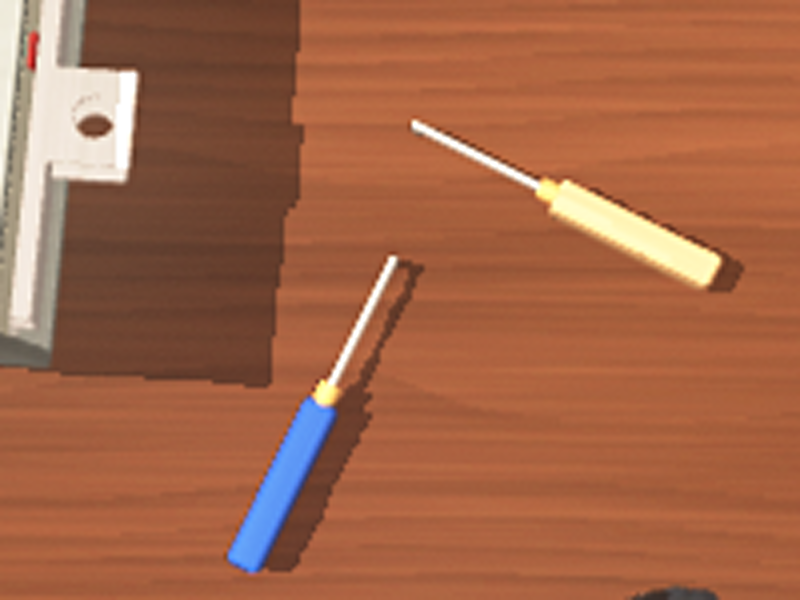

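View pics/c2.png

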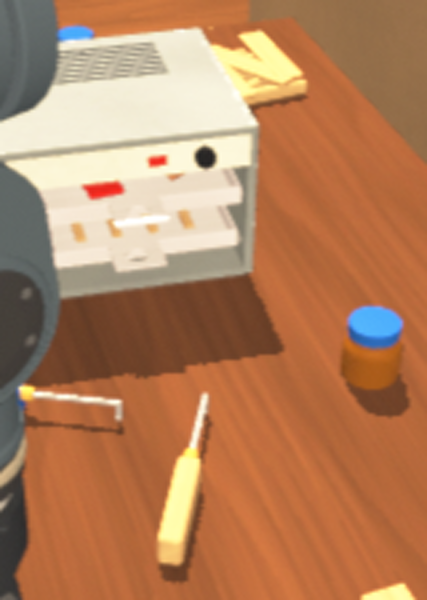

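The crops confirm it. The pale wood hook's handle spans crop px (720,270)–(560,190) and its prong is at (413,124). The blue one is also a hook, so it's a decoy. The tab hole centre is at about (95,117) in the crop.

```bash
cat >> h.py <<'E'
def ray(n,u,v,z):
    c=eyes.get_calibration(n); f=200/np.tan(np.radians(c['fov_y'])/2); E=np.array(c['extrinsics'])
    r=E[:3,:3]@[(u-c['cx'])/f,(v-c['cy'])/f,1]; o=E[:3,3]; return o+r*(z-o[2])/r[2]
E
python3 - <<'E'
from h import *
z=np.load('pics/top.npz');P=cloud('top',z['d'])
m=(P[...,2]>200)&(P[...,2]<225)&(P[...,1]>150); 
k=cv2.connectedComponentsWithStats(m.astype(np.uint8)); i=1+np.argmax(k[2][1:,4])
q=P[k[1]==i]; print('cab z',np.median(q[:,2]),cv2.minAreaRect(q[:,:2].astype(np.float32)))
v,u=np.mgrid[0:400,0:640]
m=(P[...,2]>18)&(P[...,2]<45)&(u>305)&(u<395)&(v>185)&(v<240)
q=P[m];print(len(q),'hook z',np.median(q[:,2]))
c=np.float32([ray('top',a,b,34)[:2] for b,a in np.argwhere(m&(u>347))]);print('handle',cv2.minAreaRect(c))
for t,(a,b),zz in (('hole',(95,117),142),('bend',(414,124),28),('h1',(560,185),34),('tabTL',(137,70),142),('tabBR',(127,183),142)):
    print(t,ray('top',210+a/4,160+b/4,zz).round(1))
hc=q[q[:,2]>28];print(hc[:,:2].mean(0))
S=np.load('pics/side.npz');Q=cloud('side',S['d'])
# side: tab and hole
for t,(a,b),zz in (('tip',(206,395),26),('hole side',(140,218),142)): print(t,ray('side',255+a*160/427,60+b*225/600,zz).round(1))
E
```

```text
cab z 215.37229707784638 ((523.89013671875, 373.7923583984375), (282.19635009765625, 301.34539794921875), 86.72030639648438)
530 hook z 32.93547883010331
handle ((458.02410888671875, -144.77670288085938), (122.8159408569336, 25.415437698364258), 63.733856201171875)
hole [511.8 197.6 142. ]
bend [ 5.304e+02 -1.000e-01  2.800e+01]
h1 [488.9 -98.6  34. ]
tabTL [541.9 172.7 142. ]
tabBR [470.7 176.4 142. ]
[ 464.60361683 -131.50117435]
tip [533.3  -3.7  26. ]
hole side [512.  179.9 142. ]
```

```bash
cat >> h.py <<'E'
from scipy.spatial.transform import Rotation as Ro
def go(pos,yaw):
    s=ctrl.sense(); R=Ro.from_euler('xyz',s['tool_rot']); T=Ro.from_euler('xyz',[np.pi,0,yaw])
    print('t',round(s['time'],2),s['eef_pos'].round(1),s['tool_rot'].round(3),'F',s['force'].round(1),'op',round(s['opening'],1),'g',round(s['grip_force'],1))
    print('shift units in tool axes now',(R.inv().apply(np.array(pos)-s['eef_pos'])/25).round(2),'after turn',(T.inv().apply(np.array(pos)-s['eef_pos'])/25).round(2),'turn units',((R.inv()*T).as_rotvec()/.15).round(3))
E
python3 -c "
from h import *
go([470.8,-119,100],1.112)"
```

```text
t 0.1 [ 230.9 -471.1  252.7] [-3.14   0.     0.456] F [ 0.7 -1.3  0.5] op 85.4 g 0.0
shift units in tool axes now [14.82 -8.42  6.12] after turn [16.88  2.36  6.11] turn units [-8.000e-03 -2.000e-03 -4.375e+00]
```

>>> jog_arm(
  offset=[
    [0, 0, 0],
    [0, 0, 0],
    [0, 0, 0],
    [0, 0, 0],
    [0, 0, 0],
    [1, 0, 0],
    [1, 0, 0],
    [1, 0, 0],
  ],
  delta_rot=[
    [0, 0, -0.875],
    [0, 0, -0.875],
    [0, 0, -0.875],
    [0, 0, -0.875],
    [0, 0, -0.875],
    [0, 0, 0],
    [0, 0, 0],
    [0, 0, 0],
  ],
  hand=[1, 1, 1, 1, 1, 1, 1, 1],
  grip_force=60,
)

```text
time: 0.9
eef_pos: [264.3, -403.2, 252.8]
tool_rot: [-3.141, -0.001, 1.111]
force: [0.4, 0.4, 0.1]
opening: 85.7
grip_force: 0.0
```

>>> jog_arm(
  offset=[
    [1, 0.3, 0],
    [1, 0.3, 0],
    [1, 0.3, 0],
    [1, 0.3, 0],
    [1, 0.3, 0],
    [1, 0.3, 0],
    [1, 0.3, 0],
    [1, 0.3, 0],
  ],
  delta_rot=[
    [0, 0, 0],
    [0, 0, 0],
    [0, 0, 0],
    [0, 0, 0],
    [0, 0, 0],
    [0, 0, 0],
    [0, 0, 0],
    [0, 0, 0],
  ],
  hand=[1, 1, 1, 1, 1, 1, 1, 1],
)

```text
time: 1.7
eef_pos: [407.1, -250.4, 253.0]
tool_rot: [-3.141, -0.0, 1.112]
force: [0.1, -0.3, 0.1]
opening: 85.5
grip_force: 0.0
```

>>> jog_arm(
  offset=[
    [1, 0, 0.5],
    [1, 0, 0.5],
    [1, 0, 1],
    [1, 0, 1],
    [1, 0, 1],
    [0.8, 0, 1],
    [0, 0, 1],
    [0, 0, 0],
  ],
  delta_rot=[
    [0, 0, 0],
    [0, 0, 0],
    [0, 0, 0],
    [0, 0, 0],
    [0, 0, 0],
    [0, 0, 0],
    [0, 0, 0],
    [0, 0, 0],
  ],
  hand=[1, 1, 1, 1, 1, 1, 1, 1],
)

```text
time: 2.5
eef_pos: [468.8, -120.2, 100.5]
tool_rot: [-3.136, 0.001, 1.113]
force: [-0.9, -0.7, -0.2]
opening: 85.5
grip_force: 0.0
```

```bash
python3 -c "
from h import *
go([470.8,-119,28],1.112)
p,d=snap('side');cv2.imwrite('pics/s1.png',cv2.resize(p[100:325,200:500,::-1],(800,600),interpolation=cv2.INTER_CUBIC))"
```

```text
t 2.5 [ 468.8 -120.2  100.5] [-3.136e+00  1.000e-03  1.113e+00] F [-0.9 -0.7 -0.2] op 85.5 g 0.0
shift units in tool axes now [0.08 0.07 2.9 ] after turn [0.08 0.05 2.9 ] turn units [-0.039  0.008  0.009]
```

View pics/s1.png

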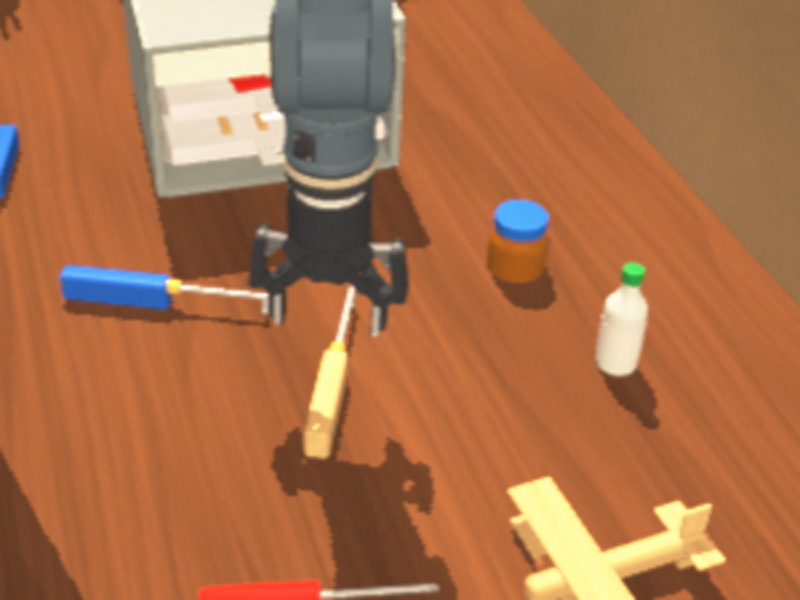

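The open gripper straddles the pale handle at (325,400), and the blue decoy and bystanders are clear of the fingers. Descending and gripping.

>>> jog_arm(
  offset=[
    [0.08, 0.05, 0.9],
    [0, 0, 0.9],
    [0, 0, 0.7],
    [0, 0, 0.4],
    [0, 0, 0],
    [0, 0, 0],
    [0, 0, 0],
    [0, 0, 0],
  ],
  delta_rot=[
    [-0.04, 0, 0],
    [0, 0, 0],
    [0, 0, 0],
    [0, 0, 0],
    [0, 0, 0],
    [0, 0, 0],
    [0, 0, 0],
    [0, 0, 0],
  ],
  hand=[1, 1, 1, 1, 0.7, 0.4, 0, 0],
)

```text
time: 3.35
eef_pos: [473.7, -120.4, 31.7]
tool_rot: [3.134, -0.0, 1.112]
force: [0.8, -0.7, -0.6]
opening: 28.3
grip_force: 0.0
```

>>> jog_arm(
  offset=[
    [0, 0, 0],
    [0, 0, 0],
    [0, 0, 0],
    [0, 0, 0],
  ],
  delta_rot=[
    [0, 0, 0],
    [0, 0, 0],
    [0, 0, 0],
    [0, 0, 0],
  ],
  hand=[0, 0, 0, 0],
)

```text
time: 3.75
eef_pos: [473.7, -120.4, 31.8]
tool_rot: [3.134, -0.0, 1.112]
force: [-1.1, -0.5, 7.4]
opening: 22.9
grip_force: 58.8
```

>>> jog_arm(
  offset=[
    [0, 0, -0.4],
    [0, 0, -0.8],
    [0, 0, -1],
    [0, 0, -1],
    [0, 0, -1],
    [0, 0, -1],
    [0, 0, -1],
    [0, 0, -0.2],
  ],
  delta_rot=[
    [0, 0, 0],
    [0, 0, 0],
    [0, 0, 0],
    [0, 0, 0],
    [0, 0, 0],
    [0, 0, 0],
    [0, 0, 0],
    [0, 0, 0],
  ],
  hand=[0, 0, 0, 0, 0, 0, 0, 0],
)

```text
time: 4.55
eef_pos: [473.4, -120.1, 194.0]
tool_rot: [3.131, -0.001, 1.112]
force: [-0.5, -1.1, -1.2]
opening: 22.8
grip_force: 59.3
```

>>> jog_arm(
  offset=[
    [0, 0, 0],
    [0, 0, 0],
    [0, 0, 0],
    [0, 0, 0],
    [0, 0, 0],
    [0, 0, 0],
    [0, 0, 0],
  ],
  delta_rot=[
    [0, 0, -0.54],
    [0, 0, -0.54],
    [0, 0, -0.54],
    [0, 0, -0.54],
    [0, 0, -0.54],
    [0, 0, 0],
    [0, 0, 0],
  ],
  hand=[0, 0, 0, 0, 0, 0, 0],
)

```text
time: 5.25
eef_pos: [472.0, -119.7, 190.4]
tool_rot: [3.137, 0.002, 1.515]
force: [0.1, 0.1, -2.4]
opening: 23.0
grip_force: 59.2
```

```bash
python3 -c "
from h import *
go([507,65,190],1.514)
p,d=snap('top');P=cloud('top',d)
a=cv2.resize(p[150:262,200:350,::-1],(800,597),interpolation=cv2.INTER_CUBIC)
p,d=snap('side')
cv2.imwrite('pics/t2.png',a)
"
```

```text
t 5.25 [ 472.  -119.7  190.4] [3.137e+00 2.000e-03 1.515e+00] F [ 0.1  0.1 -2.4] op 23.0 g 59.2
shift units in tool axes now [7.46 0.98 0.01] after turn [7.46 0.98 0.02] turn units [0.032 0.014 0.004]
```

View pics/t2.png

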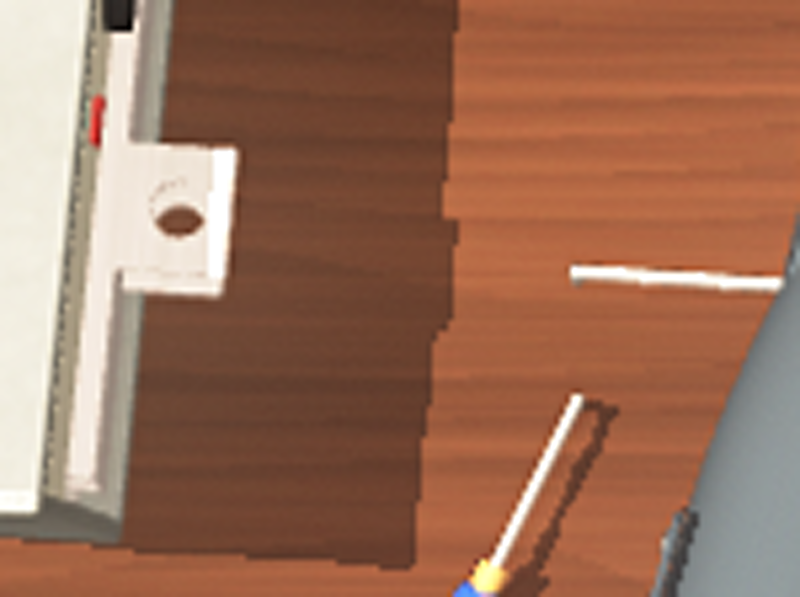

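The rod end is at crop (571,270) and points along the cabinet's axis. The hole rim spans roughly (149–207, 180–238), so its centre is near (178,209).

```bash
python3 -c "
from h import *
s=5.333
print('hole',ray('top',200+178/s,150+209/s,142),'end',ray('top',200+571/s,150+270/s,187),'rod far',ray('top',200+775/s,150+284/s,187), 'tabL',ray('top',200+237/s,150+148/s,142),'tabR',ray('top',200+222/s,150+297/s,142))
d=np.load('pics/top.npz')['d']
p,d=snap('top'); P=cloud('top',d)
v,u=np.mgrid[0:400,0:640]
m=(P[...,2]>165)&(P[...,2]<210)&(u>300)&(u<340)&(v>195)&(v<208); q=P[m]
print(len(q)); 
for y in range(-60,30,10):
  w=q[(q[:,1]>=y)&(q[:,1]<y+10)]
  if len(w): print(y,np.median(w,0).round(1))
m=(P[...,2]>130)&(P[...,2]<150)&(u>222)&(u<248)&(v>175)&(v<208); q=P[m]
w=q[q[:,1]<205]; print('tab',np.median(w[:,2]),cv2.minAreaRect(w[:,:2].astype(np.float32)))
"
```

```text
hole [511.96651182 198.54945808 142.        ] end [478.21667747  14.87077605 187.        ] rod far [472.97140563 -76.48994563 187.        ] tabL [541.24742438 172.16717666 142.        ] tabR [470.85305496 176.66737092 142.        ]
84
-60 [475.6 -54.3 187.5]
-50 [475.7 -45.9 186.8]
-40 [475.9 -35.1 186.7]
-30 [477.3 -23.2 187.8]
-20 [477.1 -14.8 187. ]
-10 [477.7  -6.4 185.9]
0 [478.9   4.3 185. ]
10 [477.5  12.7 186.6]
tab 142.21296742091954 ((512.6189575195312, 190.06190490722656), (29.301916122436523, 61.70174026489258), 89.63912200927734)
```

>>> jog_arm(
  offset=[
    [0.5, 0.16, 0],
    [1, 0.16, 0],
    [1, 0.16, 0],
    [1, 0.16, 0],
    [1, 0.16, 0],
    [1, 0.16, 0],
    [1, 0, 0],
    [0.5, 0, 0],
  ],
  delta_rot=[
    [0, 0, 0],
    [0, 0, 0],
    [0, 0, 0],
    [0, 0, 0],
    [0, 0, 0],
    [0, 0, 0],
    [0, 0, 0],
    [0, 0, 0],
  ],
  hand=[0, 0, 0, 0, 0, 0, 0, 0],
)

```text
time: 6.2
eef_pos: [505.7, 55.9, 190.5]
tool_rot: [3.136, 0.002, 1.518]
force: [0.5, 0.6, -1.1]
opening: 22.8
grip_force: 59.2
```

>>> jog_arm(
  offset=[
    [0.5, 0, 0],
    [0, 0, 0],
    [0, 0, 0],
  ],
  delta_rot=[
    [0, 0, 0],
    [0, 0, 0],
    [0, 0, 0],
  ],
  hand=[0, 0, 0],
)

```text
time: 6.5
eef_pos: [506.2, 65.9, 190.5]
tool_rot: [3.136, 0.003, 1.517]
force: [0.6, 0.1, -1.1]
opening: 23.1
grip_force: 59.2
```

```bash
python3 -c "
from h import *
go([506.3,65.8,190],1.515)
p,d=snap('top')
a=cv2.resize(p[160:220,205:285,::-1],(800,600),interpolation=cv2.INTER_CUBIC)
cv2.imwrite('pics/t3.png',a)
"
```

```text
t 6.5 [506.2  65.9 190.5] [3.136e+00 3.000e-03 1.517e+00] F [ 0.6  0.1 -1.1] op 23.1 g 59.2
shift units in tool axes now [-0.    0.    0.02] after turn [-0.    0.    0.02] turn units [0.036 0.017 0.015]
```

View pics/t3.png

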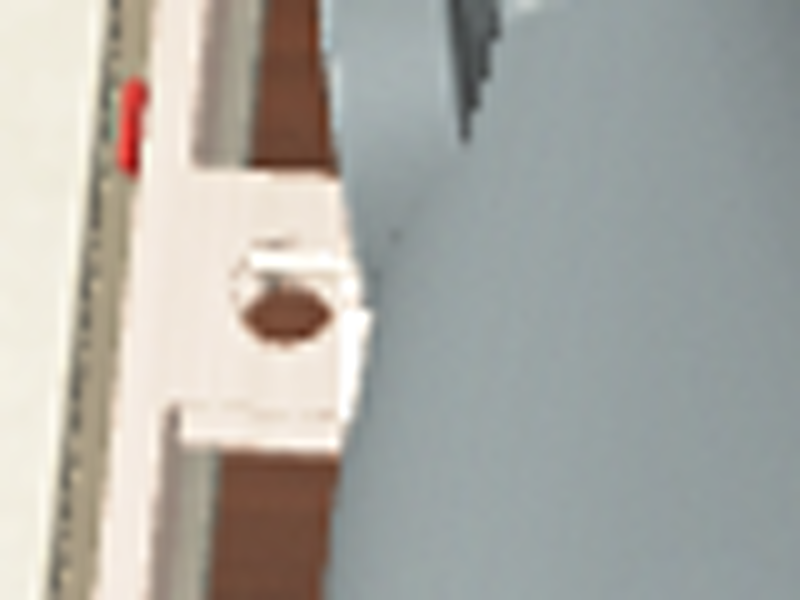

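The rod end at (248,262) overhangs the hole, whose rim centre is at about (285,292). Allowing for parallax, they line up. Lowering the prong.

>>> jog_arm(
  offset=[
    [0, 0, 0.3],
    [0, 0, 0.3],
    [0, 0, 0.3],
    [0, 0, 0.2],
    [0, 0, 0.2],
    [0, 0, 0],
    [0, 0, 0],
  ],
  delta_rot=[
    [0, 0, 0],
    [0, 0, 0],
    [0, 0, 0],
    [0, 0, 0],
    [0, 0, 0],
    [0, 0, 0],
    [0, 0, 0],
  ],
  hand=[0, 0, 0, 0, 0, 0, 0],
)

```text
time: 7.25
eef_pos: [506.5, 66.1, 158.0]
tool_rot: [3.136, 0.002, 1.517]
force: [-0.2, 0.9, -0.9]
opening: 22.8
grip_force: 59.2
```

```bash
python3 -c "
from h import *
go([506.3,65.8,158],1.515)
p,d=snap('side');P=cloud('side',d)
a=cv2.resize(p[90:180,260:380,::-1],(800,600),interpolation=cv2.INTER_CUBIC)
cv2.imwrite('pics/s4.png',a)
"
```

```text
t 7.25 [506.5  66.1 158. ] [3.136e+00 2.000e-03 1.517e+00] F [-0.2  0.9 -0.9] op 22.8 g 59.2
shift units in tool axes now [-0.01 -0.01 -0.  ] after turn [-0.01 -0.01 -0.  ] turn units [0.036 0.015 0.014]
```

View pics/s4.png

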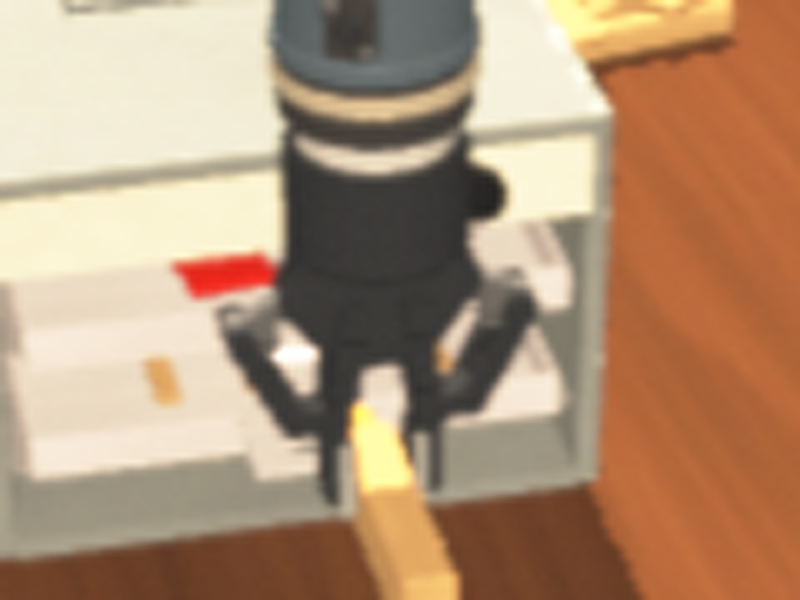

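The gripper holds the handle level and there is no contact force, so the prong must be in the hole (tab and prong are hidden behind the gripper in this view). Drawing out gently.

>>> jog_arm(
  offset=[
    [-0.2, 0, 0],
    [-0.2, 0, 0],
    [-0.2, 0, 0],
    [-0.3, 0, 0],
    [-0.3, 0, 0],
    [-0.3, 0, 0],
    [-0.3, 0, 0],
    [-0.3, 0, 0],
  ],
  delta_rot=[
    [0, 0, 0],
    [0, 0, 0],
    [0, 0, 0],
    [0, 0, 0],
    [0, 0, 0],
    [0, 0, 0],
    [0, 0, 0],
    [0, 0, 0],
  ],
  hand=[0, 0, 0, 0, 0, 0, 0, 0],
)

```text
time: 8.1
eef_pos: [503.6, 12.9, 158.1]
tool_rot: [3.136, 0.002, 1.517]
force: [-0.4, 3.3, -1.1]
opening: 22.9
grip_force: 59.2
```

```bash
python3 -c "
from h import *
go([506.3,-80,158],1.515)
p,d=snap('top');P=cloud('top',d)
v,u=np.mgrid[0:400,0:640]
m=(P[...,2]>130)&(P[...,2]<150)&(u>200)&(u<300)&(v>150)&(v<225); q=P[m]
w=q[abs(q[:,0]-512)<40]; print('tab',np.median(w[:,2]),np.sort(w[:,1])[:20].round(1))
"
```

```text
t 8.1 [503.6  12.9 158.1] [3.136e+00 2.000e-03 1.517e+00] F [-0.4  3.3 -1.1] op 22.9 g 59.2
shift units in tool axes now [-3.71  0.31  0.01] after turn [-3.71  0.32  0.  ] turn units [0.036 0.015 0.013]
tab 141.92097894762446 [129.4 132.9 132.9 133.1 133.2 133.2 133.4 134.8 134.8 134.8 134.9 134.9
 135.1 135.2 135.2 135.4 135.4 135.4 135.5 135.7]
```

>>> jog_arm(
  offset=[
    [-0.35, 0, 0],
    [-0.35, 0, 0],
    [-0.35, 0, 0],
    [-0.35, 0, 0],
    [-0.35, 0, 0],
    [-0.35, 0, 0],
    [-0.3, 0, 0],
    [-0.3, 0, 0],
  ],
  delta_rot=[
    [0, 0, 0],
    [0, 0, 0],
    [0, 0, 0],
    [0, 0, 0],
    [0, 0, 0],
    [0, 0, 0],
    [0, 0, 0],
    [0, 0, 0],
  ],
  hand=[0, 0, 0, 0, 0, 0, 0, 0],
)

```text
time: 8.95
eef_pos: [499.9, -54.5, 158.2]
tool_rot: [3.136, 0.002, 1.517]
force: [0.1, 3.0, -2.5]
opening: 22.8
grip_force: 59.1
```

>>> jog_arm(
  offset=[
    [-0.2, 0, 0],
    [-0.15, 0, 0],
    [-0.12, 0, 0],
    [-0.12, 0, 0],
  ],
  delta_rot=[
    [0, 0, 0],
    [0, 0, 0],
    [0, 0, 0],
    [0, 0, 0],
  ],
  hand=[0, 0, 0, 0],
)

```text
time: 9.35
eef_pos: [499.2, -68.6, 158.3]
tool_rot: [3.136, 0.002, 1.517]
force: [-0.5, 2.9, -2.3]
opening: 23.1
grip_force: 59.1
```

>>> jog_arm(
  offset=[
    [-0.1, 0, 0],
    [-0.1, 0, 0],
    [-0.1, 0, 0],
    [0, 0, 0],
  ],
  delta_rot=[
    [0, 0, 0],
    [0, 0, 0],
    [0, 0, 0],
    [0, 0, 0],
  ],
  hand=[0, 0, 0, 0],
)

```text
time: 9.75
eef_pos: [498.8, -75.3, 158.2]
tool_rot: [3.136, 0.0, 1.517]
force: [-1.0, 6.8, -2.4]
opening: 22.4
grip_force: 59.0
```

```bash
python3 -c "
from h import *
go([499,-80,158],1.515)
p,d=snap('top');P=cloud('top',d)
v,u=np.mgrid[0:400,0:640]
m=(P[...,2]>130)&(P[...,2]<150)&(u>200)&(u<340)&(v>150)&(v<225); q=P[m]
w=q[abs(q[:,0]-512)<40]; print('tab',np.median(w[:,2]),np.sort(w[:,1])[:6].round(1))
"
```

```text
t 9.75 [498.8 -75.3 158.2] [3.136 0.    1.517] F [-1.   6.8 -2.4] op 22.4 g 59.0
shift units in tool axes now [-0.19  0.02  0.01] after turn [-0.19  0.02  0.01] turn units [0.035 0.    0.017]
tab 138.47292171211836 [45.5 45.8 45.9 45.9 46.  46. ]
```

The force rose to 6.8 N after about 130 mm of tray travel, so it is at the stop. Centring the prong, lifting out, backing off.

>>> jog_arm(
  offset=[
    [0.2, 0, 0],
    [0.2, 0, 0],
    [0, 0, 0],
    [0, 0, -0.3],
    [0, 0, -0.4],
    [0, 0, -0.5],
    [0, 0, -0.5],
    [0, 0, 0],
  ],
  delta_rot=[
    [0, 0, 0],
    [0, 0, 0],
    [0, 0, 0],
    [0, 0, 0],
    [0, 0, 0],
    [0, 0, 0],
    [0, 0, 0],
    [0, 0, 0],
  ],
  hand=[0, 0, 0, 0, 0, 0, 0, 0],
)

```text
time: 10.6
eef_pos: [500.3, -66.2, 203.1]
tool_rot: [3.132, 0.003, 1.517]
force: [0.3, 0.2, -0.4]
opening: 23.2
grip_force: 59.2
```

>>> jog_arm(
  offset=[
    [-0.5, 0, 0],
    [-1, 0, 0],
    [-1, 0, 0],
    [-1, 0, 0],
    [-0.5, 0, 0],
    [0, 0, 0],
  ],
  delta_rot=[
    [0, 0, 0],
    [0, 0, 0],
    [0, 0, 0],
    [0, 0, 0],
    [0, 0, 0],
    [0, 0, 0],
  ],
  hand=[0, 0, 0, 0, 0, 0],
)

```text
time: 11.2
eef_pos: [493.4, -167.5, 200.5]
tool_rot: [3.137, 0.002, 1.515]
force: [0.2, 0.1, -1.9]
opening: 23.1
grip_force: 59.2
```

```bash
python3 -c "
from h import *
go([493,-160,32],1.515)
p,d=snap('top')
cv2.imwrite('pics/t5.png',cv2.resize(p[:,:,::-1],(800,500)))
"
```

```text
t 11.2 [ 493.4 -167.5  200.5] [3.137e+00 2.000e-03 1.515e+00] F [ 0.2  0.1 -1.9] op 23.1 g 59.2
shift units in tool axes now [ 0.31 -0.06  6.74] after turn [ 0.3  -0.03  6.74] turn units [ 0.032  0.016 -0.002]
```

View pics/t5.png

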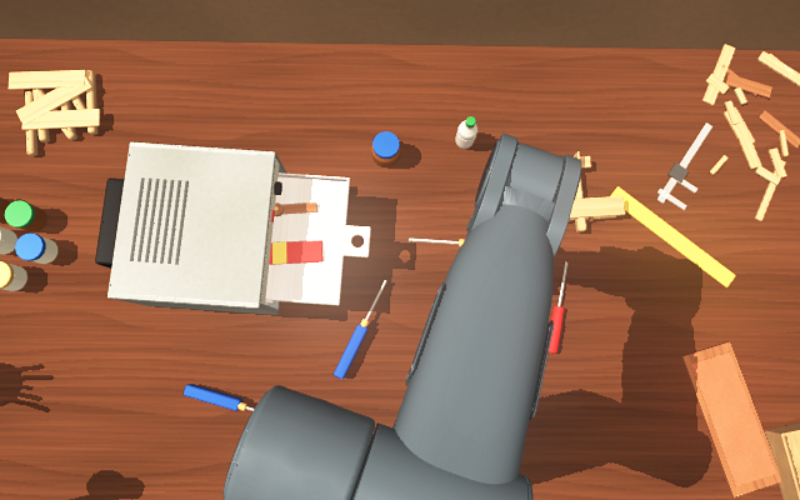

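The tray is out with the propeller (295,210) and wing (297,252) still in it. The hook is clear and the bench below it is free. Lowering.

>>> jog_arm(
  offset=[
    [0, 0, 0.5],
    [0, 0, 1],
    [0, 0, 1],
    [0, 0, 1],
    [0, 0, 1],
    [0, 0, 1],
    [0, 0, 0.6],
    [0, 0, 0.3],
  ],
  delta_rot=[
    [0, 0, 0],
    [0, 0, 0],
    [0, 0, 0],
    [0, 0, 0],
    [0, 0, 0],
    [0, 0, 0],
    [0, 0, 0],
    [0, 0, 0],
  ],
  hand=[0, 0, 0, 0, 0, 0, 0, 0],
)

```text
time: 12.05
eef_pos: [493.8, -165.0, 39.5]
tool_rot: [3.138, 0.001, 1.518]
force: [-0.4, -0.4, -1.2]
opening: 23.3
grip_force: 59.2
```

>>> jog_arm(
  offset=[
    [0, 0, 0.1],
    [0, 0, 0.1],
    [0, 0, 0.05],
    [0, 0, 0],
  ],
  delta_rot=[
    [0, 0, 0],
    [0, 0, 0],
    [0, 0, 0],
    [0, 0, 0],
  ],
  hand=[0, 0, 0, 0],
)

```text
time: 12.45
eef_pos: [495.0, -166.3, 35.3]
tool_rot: [3.135, 0.003, 1.517]
force: [0.1, 0.6, -1.1]
opening: 23.1
grip_force: 59.2
```

>>> jog_arm(
  offset=[
    [0, 0, 0.06],
    [0, 0, 0.06],
    [0, 0, 0],
    [0, 0, 0],
    [0, 0, 0],
  ],
  delta_rot=[
    [0, 0, 0],
    [0, 0, 0],
    [0, 0, 0],
    [0, 0, 0],
    [0, 0, 0],
  ],
  hand=[0, 0, 0, 0, 0],
)

```text
time: 12.95
eef_pos: [494.8, -166.3, 31.9]
tool_rot: [3.136, 0.002, 1.517]
force: [-0.1, 0.1, -0.5]
opening: 23.0
grip_force: 59.4
```

>>> jog_arm(
  offset=[
    [0, 0, 0.03],
    [0, 0, 0],
    [0, 0, 0],
    [0, 0, 0],
    [0, 0, 0],
    [0, 0, 0],
    [0, 0, 0],
    [0, 0, 0],
  ],
  delta_rot=[
    [0, 0, 0],
    [0, 0, 0],
    [0, 0, 0],
    [0, 0, 0],
    [0, 0, 0],
    [0, 0, 0],
    [0, 0, 0],
    [0, 0, 0],
  ],
  hand=[0, 0, 0.4, 0.5, 0.6, 0.7, 0.7, 0.7],
)

```text
time: 13.75
eef_pos: [494.7, -166.2, 31.0]
tool_rot: [3.136, 0.002, 1.517]
force: [0.3, 0.5, -0.2]
opening: 59.5
grip_force: 0.0
```

>>> jog_arm(
  offset=[
    [0, 0, -0.4],
    [0, 0, -0.8],
    [0, 0, -1],
    [0, 0, -1],
    [0, 0, -1],
    [0, 0, -0.5],
    [0, 0, 0],
    [0, 0, 0],
  ],
  delta_rot=[
    [0, 0, 0],
    [0, 0, 0],
    [0, 0, 0],
    [0, 0, 0],
    [0, 0, 0],
    [0, 0, 0],
    [0, 0, 0],
    [0, 0, 0],
  ],
  hand=[0.7, 0.7, 0.7, 0.7, 0.7, 0.7, 0.7, 0.7],
)

```text
time: 14.55
eef_pos: [494.0, -165.9, 148.7]
tool_rot: [3.136, 0.002, 1.517]
force: [-0.1, -0.1, -0.0]
opening: 59.6
grip_force: 0.0
```

```bash
python3 -c "
from h import *
go([493,-160,140],1.515)
p,d=snap('side')
cv2.imwrite('pics/s6.png',cv2.resize(p[:,:,::-1],(800,500)))
"
```

```text
t 14.55 [ 494.  -165.9  148.7] [3.136e+00 2.000e-03 1.517e+00] F [-0.1 -0.1 -0. ] op 59.6 g 0.0
shift units in tool axes now [ 0.23 -0.06  0.35] after turn [ 0.23 -0.05  0.35] turn units [0.04  0.016 0.014]
```

View pics/s6.png

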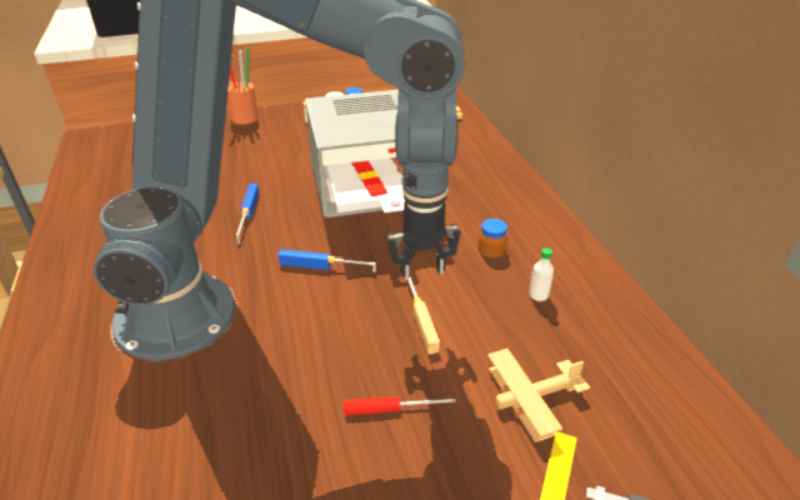

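The hook rests free on the bench at (425,325), the tray is out with its tab at (395,202), and the bystanders are where they were.

```bash
python3 -c "
from workcell import ctrl
print(ctrl.hand_in())"
```

```text
the job is handed in; nothing more can be done
None
```

I drew the upper tray out to its stop with the wooden hook, parts still in it, then set the hook down on the bench and handed the job in at about 14.6 s; the hand-in returned no verdict.

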